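Index the painting turntable to its next hole

TASK

The little shelf on the painting turntable is ready to be turned for its next coat. Press the turntable's index plunger down by its dished button until its pin is out of the hole, swing the table anticlockwise (seen from above) to the next hole, let the plunger spring fully up into that hole, and take your hand away. The paint is wet: do not touch the shelf or shift it on the table, and leave the other things on the bench where they are.

Things in the scene. Friction and masses are not known exactly. Their poses are not given: they have to be found in the camera images.
- turntable: fixed steel foot of the painting turntable. Its round index flange is 282 mm across, underside 40 mm and upper face 48 mm above the bench, with 8 equally spaced (45 deg) through holes 14 mm wide, dark spots in a ring of 128 mm radius. Origin: centre of the underside, on the turning axis, at bench height; z up. The plunger starts at a bearing of 157.5 deg from its x axis (anticlockwise)
- top (a joint): angle of the turning top (plywood disc, two steel straps, plunger housing in one piece) about the vertical axis, rad: 0 at the start with the pin in its first hole, positive anticlockwise from above, 0.785 at the next hole. Pin play +-0.016 rad. Bearing friction 0.15 N m (0.9 N at the button); it stays where it is left
- plunger (a joint): how far the spring plunger is pressed down, m: 0 fully up, pin right through the flange; 0.014 on its stop. 5 N starts it, 9 N bottoms it. The round-tipped pin, 10 mm thick, points up into the flange from below and clears the hole from 0.010. Let go between holes, it rides under the flange (about 0.010) and springs up when a hole comes within about 3 mm
- plunger_top (a point): centre of the floor of the plunger's button: a round black dish facing up, 49 mm wide inside, 56 mm outside, rim 7 mm above its floor. It stands 170 mm from the turning axis, beyond the flange, and travels with the top; floor 102 mm above the bench when up, 88 mm fully pressed. A finger in it can press and carry the table round at once, though it may slip some mm in the dish
- next_hole (a point): centre, on the flange's upper face, of the hole the pin must go into, 128 mm from the turning axis; fixed to the foot, does not turn
- shelf: loose small two-tier shelf standing near the middle of the plywood disc (disc 224 mm across, face 58 mm above the bench); 150 x 70 mm, 100 mm tall, about 0.45 kg, wet grey paint outside, bare wood inside; origin centre of its underside, z up; stands at any yaw and turns with the disc
- paint_tin: loose closed paint tin, black with a steel lid, 104 mm across, 125 mm tall; origin centre of its underside
- bowl: loose white plastic bowl, 160 mm across, 65 mm tall; origin centre of its underside
- knife: loose putty knife lying flat, dark wooden handle, 200 mm long; origin under its middle
- sanding_block: loose cork sanding block, 98 x 64 x 28 mm; origin centre of its underside
- tape: loose roll of masking tape lying flat, 92 mm across, 25 mm tall; origin centre of its underside
- filler_jar: loose small white filler jar, 64 mm across, 75 mm tall; origin centre of its underside
There are look-alikes about, which are no part of the job. What is shaped like the shelf but pink is not meant.

How it is judged (in metres and radians):
On the way, in this order (a step that is already met when the one before it is completed fails the run):
1. the plunger is pressed in at the first hole, its pin out of the hole (value of joint plunger above 0.009 m and value of joint top between -0.12 and 0.12 rad), for 0.1 s.
2. the table has turned to the next hole anticlockwise and the plunger is up in it (value of joint top between 0.755 and 0.815 rad and value of joint plunger below 0.002 m), for 0.2 s.
At the end, for the whole second after the job is handed in: the table stands at the next hole anticlockwise (0.785 rad, +-0.03) at rest, the plunger is fully up (within 2 mm), and the shelf still stands upright on the disc, at rest and within 25 mm of its middle (all of step 2 and velocity of joint top between -0.03 and 0.03 rad/s and horizontal distance between shelf and turntable below 0.025 m and angle between shelf's own z axis and vertical below 0.08 rad and height (world z) of shelf between 0.05 and 0.066 m and linear speed of shelf below 0.02 m/s); the robot touches nothing.
It fails at once if the wet shelf is touched by the robot (contact force between any of the fingers, the arm and shelf above 0.3 N).
It fails at once if the shelf is lifted, tipped or shifted on the table (height (world z) of shelf above 0.075 m or angle between shelf's own z axis and vertical above 0.2 rad or horizontal distance between shelf and turntable above 0.03 m).
It fails at once if another thing on the bench is moved more than 25 mm (distance of any of paint_tin, bowl, knife, sanding_block, tape, filler_jar from where it was at the start of the episode above 0.025 m).
It also fails if it takes over 45 s, if anything falls off the work surface, if the arm or the gripper's body presses on something with over 40 N, if the wrist force passes 120 N, or if a joint passes its speed limit or range.

ROBOT

A 6-joint arm with a two-finger parallel gripper is mounted at the origin on the work surface. World frame = base frame: x ahead of the robot, y to its left, z up, the work surface at z = 0. Lengths are in m, angles in degrees, forces in N, time in s.
With the tool pointing down it reaches from about 0.375 to 0.9 m from the base axis. Payload 3.1 kg.
Tool frame: the origin (TCP) lies at the very end of the fingers, on their centre line; the grasp point (between the pads) lies 19 mm behind it; z points along the fingers, y is the line along which they close (so a half turn about z gives the same grasp; the last joint's range is limited). The gripper opens to 87 mm and grips with 3 to 60 N. Pads are 19 mm wide; open, the fingers measure 117 mm over their backs; the gripper's body (75 mm by 190 mm) begins 51 mm behind the grasp point.
Start: joints at [-87.577, 30.224, 82.088, -0, 67.689, -10.227], TCP at [0.137, -0.61, 0.223] pointing down, gripper open.
Joint ranges: [-176.69, 176.69], [-43.24, 126.21], [12.49, 139.97], [-82, 262], [0, 151.66], [-163.58, 163.58]. Speed limits (degrees/s): [159.86, 159.86, 180, 180, 180, 180].

INTERFACE

Orientations are given as a 3x3 rotation matrix whose columns are the frame's x, y, z axes.
In Python, from rig import bot, imaging gives the robot as it stands.
- The arm moves only by the tool drive_tool, never from a script. Its argument "deltas" is text: rows parted by semicolons, each of 5 numbers parted by spaces: the finger opening in mm, from 0 to 87, then the shift along the world's x, y, z in mm, then the turn about the world's z in rad. In form: jaw dx dy dz twist; .... A call has 1 to 12 rows; each row is the pose to reach, as a shift and turn from the pose commanded when the call began; what a row does not reach only later rows make up. A row lasts 1/10 s, in which the tool goes at most 50 mm and 8.59 degrees, less where a joint would pass 70% of its speed; a pose out of reach is approached as far as the arm can. A call with a gripper value outside its range is refused whole. The fingers move at their own pace and stop on an object; the grip force is fixed at half the most. Time passes only in rows, so rows that repeat a pose let the fingers close. It gives the time, the measured TCP pose, the force, the opening and the grip force at its end, in the units of the state.
- bot.read_state(): the state, without advancing time (a new reading comes with each control period).
- imaging.capture(name): name is "side" or "top"; returns the picture (384x512x3 uint8, red, green, blue); there is no depth.
- imaging.camera_model(name): a dict with "fx", "fy", "cx", "cy" (pixels), "T" (4x4, takes a point from camera to world coordinates). Camera axes: x right, y down, z forward; pixel columns grow to the right and rows downward; lengths in m; the calibration is good to about 2 mm. A picture is of the moment at which its call begins. camera_model takes no time and is no camera call.
- bot.hand_in(): hands the job in; it is judged then, once.
The state is a dict: "time_s": time; "joint_positions": joint angles; "qvel": joint speeds; "tau": joint torques, N m; "position": TCP position; "tcp_rot": TCP orientation; "force": force on the tool from outside, world axes, zero at the start; "moment": the same for the moment, N m; "opening": opening from 0.0 (shut) to 1.0 (fully open); "grasp_force": force on a finger pad.
Only numpy, scipy, OpenCV 4.12 (cv2) and the standard library are available. Lean on these libraries where they do the work, as an engineer would, in place of code of your own. Each camera call takes 0.05 s, during which the arm holds its last target. There are 200 camera calls.

## Working session

There is one attempt and no reset: what is moved stays moved. The work goes in short steps, Python scripts to look and compute and a tool call to move; the robot and the scene stay as the last step left them, time stands still between calls to the robot, and variables do not carry over. Pictures are saved under pics/ and viewed, at most 10 in all, crops included, and the job is handed in when it is done.

Besides the shell and the picture viewer there is one more tool, called as name(argument=value, ...), one argument or row to a line, values as JSON. drive_tool: Moves the arm, as the interface text tells. Its arguments: {"type":"object","properties":{"deltas":{"type":"string"}},"required":["deltas"]}

```bash
mkdir -p pics; python3 - <<'E'
from rig import bot, imaging
import cv2,numpy as np
for n in("top","side"):
    im=imaging.capture(n); cv2.imwrite(f"pics/{n}0.png",cv2.resize(im[:,:,::-1],(768,576),interpolation=cv2.INTER_CUBIC)); np.save(f"{n}0.npy",im)
    m=imaging.camera_model(n); print(n,m["fx"],m["cx"],m["cy"],np.round(m["T"],3).tolist())
s=bot.read_state();print(s["time_s"],s["position"],np.round(s["tcp_rot"],3).tolist())
E
```

```text
top 348.5535091220655 251.14216186786138 183.99541691143054 [[-0.002, -0.998, 0.058, 0.465], [-1.0, 0.002, 0.008, 0.006], [-0.008, -0.058, -0.998, 1.184], [0.0, 0.0, 0.0, 1.0]]
side 490.1138724591936 249.0457103292609 181.04554831696373 [[0.793, -0.366, 0.486, -0.419], [-0.609, -0.489, 0.625, -1.193], [0.009, -0.792, -0.611, 1.251], [0.0, 0.0, 0.0, 1.0]]
0.1 [ 0.13689302 -0.60914223  0.22166244] [[0.976, 0.219, -0.0], [0.219, -0.976, 0.002], [0.0, -0.002, -1.0]]
```

View pics/top0.png

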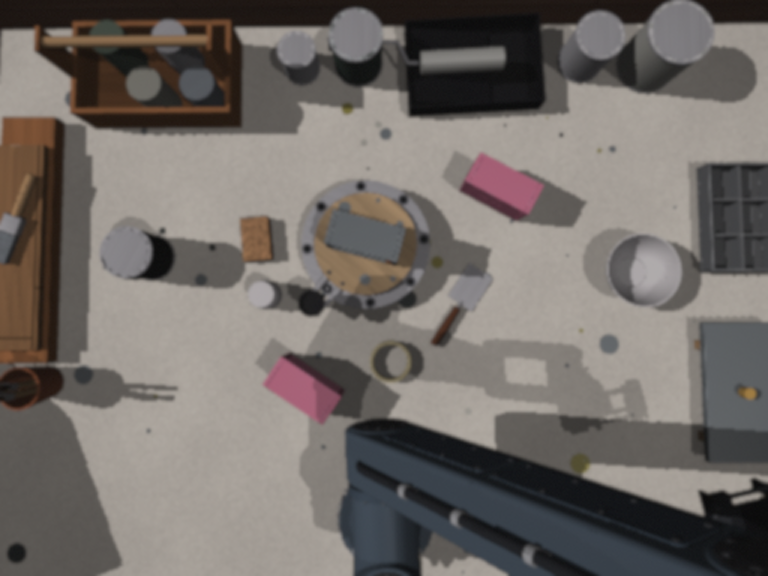

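View pics/side0.png

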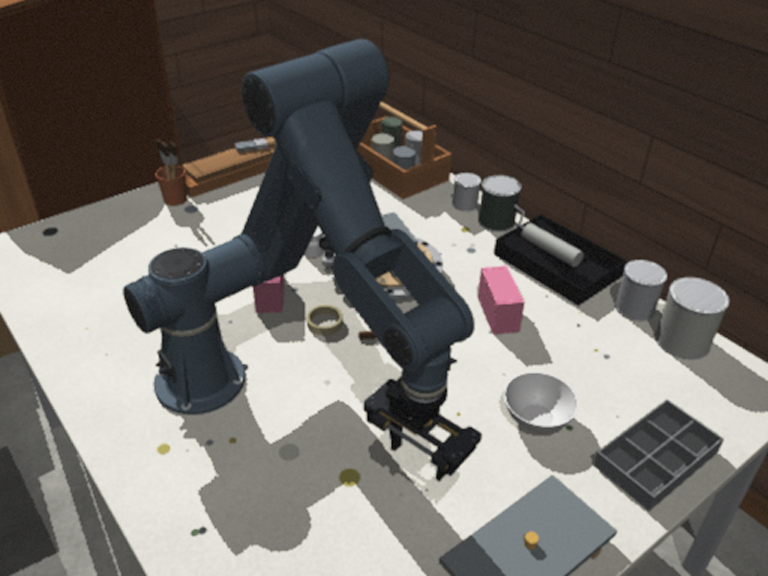

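The turntable is at about (365,245) in the 768-wide top view. The button candidates are black discs at (311,302) and (408,298), and the shelf is the grey box at (367,237). The pink boxes are look-alikes. I'll enlarge to confirm.

```bash
cat > h.py <<'E'
from rig import bot, imaging
import numpy as np, cv2
def ray(n,u,v,z):
    m=imaging.camera_model(n);T=np.array(m["T"])
    d=T[:3,:3]@np.array([(u-m["cx"])/m["fx"],(v-m["cy"])/m["fy"],1]);o=T[:3,3]
    return o+d*(z-o[2])/d[2]
def proj(n,p):
    m=imaging.camera_model(n);T=np.array(m["T"]);c=T[:3,:3].T@(np.array(p)-T[:3,3])
    return m["fx"]*c[0]/c[2]+m["cx"],m["fy"]*c[1]/c[2]+m["cy"]
E
python3 - <<'E'
from h import *
im=np.load("top0.npy")[105:225,150:300]
cv2.imwrite("pics/c1.png",cv2.resize(im[:,:,::-1],(750,600),interpolation=cv2.INTER_CUBIC))
g=cv2.cvtColor(im,cv2.COLOR_RGB2GRAY)
for t in(25,40,55):
    n,l,s,c=cv2.connectedComponentsWithStats((g<t).astype(np.uint8))
    for i in range(1,n):
        if s[i,4]>5: 
            u,v=c[i]+[150,105]; print(t,s[i].tolist(),np.round(c[i]*5),np.round(ray("top",u,v,.048)[:2],4),np.round(ray("top",u,v,.105)[:2],4))
E
```

```text
25 [51, 92, 3, 8, 8] [258. 478.] [0.4774 0.1778] [0.4768 0.1692]
40 [131, 52, 4, 4, 12] [662. 269.] [ 0.6135 -0.0865] [ 0.6061 -0.0819]
40 [50, 89, 15, 15, 185] [284. 480.] [0.4756 0.1602] [0.4751 0.1525]
40 [117, 91, 9, 8, 38] [610. 474.] [ 0.4792 -0.0518] [ 0.4785 -0.0489]
40 [95, 95, 3, 3, 7] [481. 480.] [0.4755 0.0318] [0.475  0.0305]
40 [143, 117, 4, 3, 7] [723. 591.] [ 0.4035 -0.1247] [ 0.4066 -0.1181]
55 [89, 17, 3, 4, 10] [450.  94.] [0.73   0.0522] [0.7167 0.0499]
55 [117, 26, 4, 4, 12] [592. 138.] [ 0.7006 -0.0416] [ 0.6888 -0.0392]
55 [62, 31, 4, 4, 13] [318. 162.] [0.685  0.1392] [0.674  0.1325]
55 [130, 52, 6, 5, 25] [661. 270.] [ 0.613  -0.0861] [ 0.6056 -0.0815]
55 [53, 59, 3, 4, 9] [271. 302.] [0.5926 0.17  ] [0.5862 0.1618]
55 [121, 81, 4, 4, 11] [614. 411.] [ 0.5203 -0.0549] [ 0.5176 -0.0518]
55 [48, 88, 18, 17, 225] [283. 480.] [0.4759 0.1612] [0.4754 0.1534]
55 [116, 90, 11, 9, 66] [609. 474.] [ 0.4791 -0.0511] [ 0.4785 -0.0483]
55 [83, 94, 3, 3, 6] [421. 475.] [0.4788 0.0713] [0.4781 0.068 ]
55 [95, 95, 4, 4, 14] [482. 481.] [0.4745 0.0311] [0.4741 0.0298]
55 [141, 108, 9, 12, 50] [730. 575.] [ 0.4134 -0.1292] [ 0.416  -0.1224]
```

View pics/c1.png

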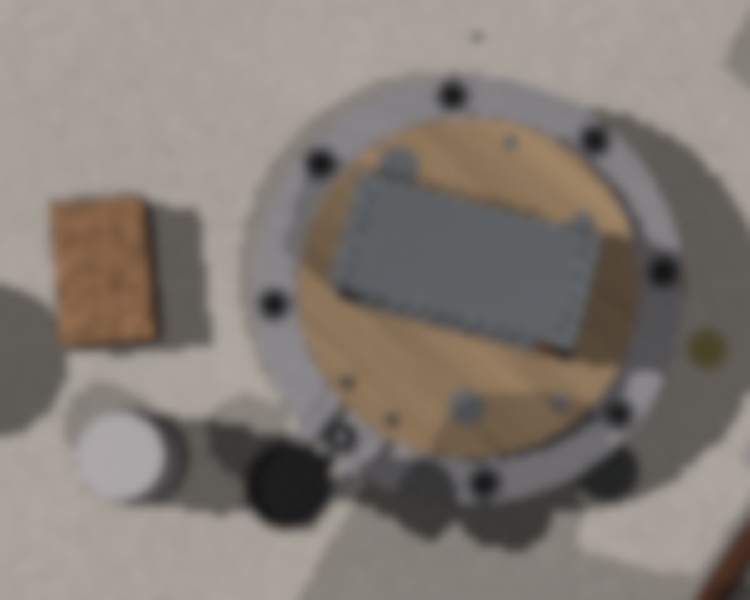

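```bash
python3 - <<'E'
from h import *
from scipy.optimize import least_squares
px=np.array([(452,95),(592,138),(318,162),(661,270),(271,302),(616,411),(482,481)])/5+[150,105]
P=np.array([ray("top",u,v,.048)[:2] for u,v in px])
def f(q):
    a=np.arctan2(P[:,1]-q[1],P[:,0]-q[0]); k=np.round((a-q[2])/(np.pi/4))
    b=q[2]+k*np.pi/4
    return (P-q[:2]-.128*np.c_[np.cos(b),np.sin(b)]).ravel()
b=min((least_squares(f,[*P.mean(0),s]) for s in(0,.2,.4,.6)),key=lambda r:r.cost)
c=b.x[:2];print(b.x,np.round(b.fun*1e3,1))
im=np.load("top0.npy");g=cv2.cvtColor(im,cv2.COLOR_RGB2GRAY)
m=(g<48).astype(np.uint8);m[:,:195]=0;m[:,220:]=0;m[:190]=0;m[215:]=0
m=cv2.morphologyEx(m,cv2.MORPH_OPEN,np.ones((5,5)))
cc=max(cv2.findContours(m,0,2)[0],key=cv2.contourArea);(u,v),r=cv2.minEnclosingCircle(cc);mo=cv2.moments(cc)
for (u,v) in((u,v),(mo["m10"]/mo["m00"],mo["m01"]/mo["m00"])):
    p=ray("top",u,v,.109)[:2];d=p-c;print(u,v,r,p,np.hypot(*d),np.degrees(np.arctan2(d[1],d[0])))
th=b.x[2]+np.pi/4*np.arange(8);t0=np.arctan2(d[1],d[0])
t=th[np.argmin(abs(np.angle(np.exp(1j*(th-t0)))))];print("button bearing",np.degrees(t))
for k in (0,15,22.5,30,40,45,47):
    a=t+np.radians(k);print(k,np.round(1e3*(c+.17*np.array([np.cos(a),np.sin(a)])),1))
E
```

```text
[0.60246343 0.0415164  0.08060857] [-0.8 -0.9  0.3  0.1 -0.4  0.2 -0.1 -0.   0.2  0.6  0.7 -0.1 -0.1  0.2]
206.80435180664062 200.80435180664062 8.329614639282227 [0.47577113 0.15223696] 0.16825570595869285 138.8487233989147
206.6489262371615 201.05695611577963 8.329614639282227 [0.47499357 0.15271284] 0.1691544073056265 138.9006678056966
button bearing 139.61853066629953
0 [473.  151.7]
15 [448.9 114.4]
22.5 [440.7  93.7]
30 [435.2  72.2]
40 [432.5  42.6]
45 [433.   27.8]
47 [433.6  21.9]
```

The holes fit a circle centred on (0.6025, 0.0415) to within 1 mm. The button at crop (286,480) sits 169 mm from the axis beside the pin housing, so that's the real one. The dark spot at (609,474) is on the bench. I'm approaching around the base with fingers shut and the gripper body tangential.

drive_tool(
  deltas="0 35 30 10 -0.1; 0 70 60 20 -0.2; 0 105 90 30 -0.3; 0 140 120 30 -0.4; 0 175 150 30 -0.5; 0 210 180 30 -0.55; 0 245 215 30 -0.55; 0 270 255 30 -0.55; 0 290 295 30 -0.55; 0 300 340 30 -0.55; 0 300 380 30 -0.55; 0 300 380 30 -0.55",
)

```text
time_s: 1.3
position: [0.4355, -0.2239, 0.2518]
tcp_rot: [[0.948, -0.318, -0.004], [-0.318, -0.948, 0.005], [-0.005, -0.003, -1.0]]
force: [-0.4, -0.1, -0.7]
opening: 0.031
grasp_force: 0.0
```

drive_tool(
  deltas="0 0 45 0 0; 0 0 90 0 0; 0 0 135 0 0; 0 0 180 0 0; 0 5 225 0 0; 0 15 270 0 0; 0 25 315 0 0; 0 32 350 0 0; 0 37 378 0 0; 0 37 378 -30 0; 0 37 378 -60 0; 0 37 378 -60 0",
)

```text
time_s: 2.5
position: [0.4711, 0.1478, 0.1892]
tcp_rot: [[0.946, -0.323, -0.009], [-0.323, -0.946, -0.001], [-0.008, 0.004, -1.0]]
force: [-0.2, -0.0, -0.4]
opening: 0.004
grasp_force: 0.0
```

```bash
python3 - <<'E'
from h import *
s=bot.read_state();p=s["position"];print(s["time_s"],p,s["force"],s["opening"],np.round(s["joint_positions"]))
a=imaging.capture("top")[105:225,150:300];cv2.imwrite("pics/c2.png",cv2.resize(a[:,:,::-1],(750,600),interpolation=cv2.INTER_CUBIC))
u,v=proj("side",[.474,.152,.12]);u,v=int(u),int(v);print(u,v)
b=imaging.capture("side")[max(v-50,0):v+50,max(u-60,0):u+60];cv2.imwrite("pics/c3.png",cv2.resize(b[:,:,::-1],(720,600),interpolation=cv2.INTER_CUBIC))
E
```

```text
2.5 [0.47109687 0.1477583  0.18922194] [-0.20975871 -0.01155099 -0.36701493] 0.004253331971258392 [  4.  23. 102.  -0.  55. 113.]
218 158
```

View pics/c3.png

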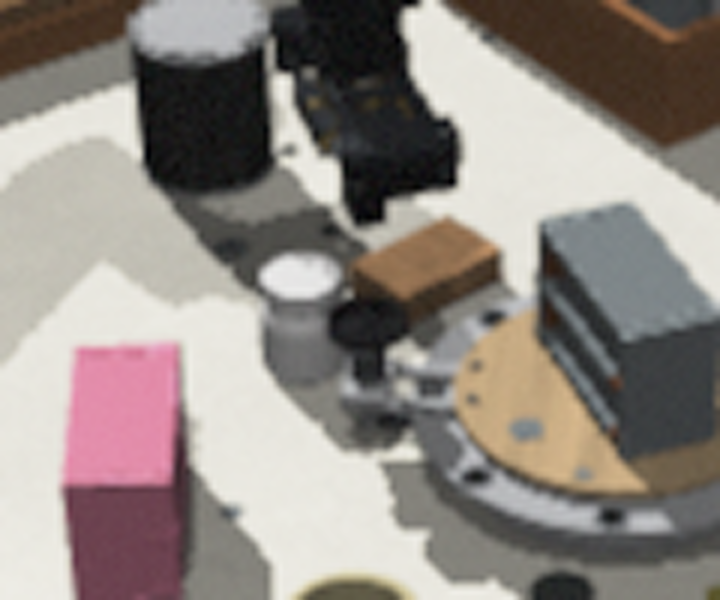

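The fingertip at (365,215) hangs above the dish at (370,325), with the jar clear to its left. I'm going down into the dish.

drive_tool(
  deltas="0 2 3 -20 0; 0 2 3 -40 0; 0 2 3 -60 0; 0 2 3 -75 0; 0 2 3 -80 0; 0 2 3 -80 0; 0 2 3 -80 0",
)

```text
time_s: 3.3
position: [0.4771, 0.1511, 0.1137]
tcp_rot: [[0.946, -0.324, 0.003], [-0.324, -0.946, 0.0], [0.002, -0.001, -1.0]]
force: [0.3, 0.2, 0.1]
opening: 0.009
grasp_force: 0.0
```

drive_tool(
  deltas="0 -3 1 0 0; 0 -3 1 -5 0; 0 -3 1 -10 0; 0 -3 1 -15 0; 0 -3 1 -19 0; 0 -3 1 -23 0; 0 -3 1 -25 0; 0 -3 1 -25 0; 0 -3 1 -25 0; 0 -3 1 -25 0",
)

```text
time_s: 4.3
position: [0.4733, 0.1525, 0.0884]
tcp_rot: [[0.946, -0.324, 0.001], [-0.324, -0.946, 0.001], [0.001, -0.001, -1.0]]
force: [-1.6, 1.2, 10.5]
opening: 0.006
grasp_force: 5.2
```

The plunger is pressed 13.6 mm at 10.5 N. Now I'm swinging it gently round.

drive_tool(
  deltas="0 -2 -2 0 0; 0 -6 -7 0 0; 0 -11 -14 0 0; 0 -16 -22 0 0; 0 -20 -30 0 0; 0 -24 -37 0 0; 0 -28 -46 0 0; 0 -31 -54 0 0; 0 -34 -62 0 0; 0 -36 -71 0 0; 0 -37 -75 0 0; 0 -37 -75 0 0",
)

```text
time_s: 5.5
position: [0.4375, 0.0765, 0.0883]
tcp_rot: [[0.946, -0.324, 0.004], [-0.324, -0.946, -0.001], [0.004, -0.001, -1.0]]
force: [-0.6, -0.3, 10.0]
opening: 0.008
grasp_force: 5.0
```

```bash
python3 - <<'E'
from h import *
b=imaging.capture("side")[105:225,150:300];cv2.imwrite("pics/c4.png",cv2.resize(b[:,:,::-1],(750,600),interpolation=cv2.INTER_CUBIC))
for k in range(0,50,5):
    a=np.radians(139.6+k);print(k,np.round((np.array(proj("side",[.6025+.17*np.cos(a),.0415+.17*np.sin(a),.095]))-[150,105])*5))
E
```

```text
0 [344. 294.]
5 [343. 305.]
10 [344. 316.]
15 [346. 326.]
20 [350. 337.]
25 [355. 348.]
30 [362. 358.]
35 [371. 368.]
40 [381. 378.]
45 [393. 387.]
```

View pics/c4.png

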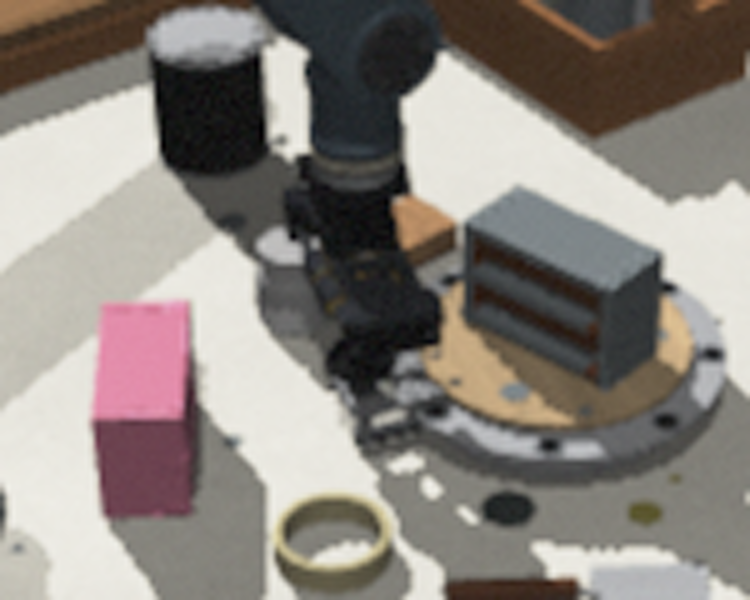

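The table has followed to about 28°, with the dish at (362,358) under the finger and the shelf undisturbed. I'll continue to about 45° and ease up.

drive_tool(
  deltas="0 -2 -5 0 0; 0 -3 -12 0 0; 0 -4 -20 0 0; 0 -5 -28 0 0; 0 -5 -36 0 0; 0 -5 -42 0 0; 0 -4 -46 0 0; 0 -4 -48 0 0; 0 -4 -49 0 0; 0 -4 -49 0 0; 0 -4 -49 0 0",
)

```text
time_s: 6.65
position: [0.4337, 0.0278, 0.0883]
tcp_rot: [[0.946, -0.323, 0.004], [-0.323, -0.946, -0.001], [0.004, -0.0, -1.0]]
force: [0.6, -0.5, 9.8]
opening: 0.004
grasp_force: 5.1
```

drive_tool(
  deltas="0 0 0 2 0; 0 0 0 4 0; 0 0 0 6 0; 0 0 0 8 0; 0 0 0 8 0; 0 0 0 8 0",
)

```text
time_s: 7.25
position: [0.4337, 0.0278, 0.0961]
tcp_rot: [[0.946, -0.323, 0.004], [-0.323, -0.946, -0.001], [0.004, -0.0, -1.0]]
force: [1.2, -0.9, 6.9]
opening: 0.007
grasp_force: 3.3
```

There's still 6.9 N of spring force at z = 0.096, above the riding height, so the pin has entered the hole. I'm lifting away.

drive_tool(
  deltas="0 0 0 2 0; 0 0 0 4 0; 0 0 0 6 0; 0 0 0 8 0; 0 0 0 12 0; 0 0 0 25 0; 0 0 0 50 0; 0 0 0 90 0; 0 -5 -40 120 0; 0 -5 -85 120 0; 0 -5 -130 120 0; 0 -5 -170 120 0",
)

```text
time_s: 8.45
position: [0.4261, -0.1431, 0.2157]
tcp_rot: [[0.946, -0.323, -0.001], [-0.323, -0.946, 0.0], [-0.001, -0.0, -1.0]]
force: [1.2, -0.4, -0.9]
opening: 0.01
grasp_force: 0.0
```

drive_tool(
  deltas="0 5 -45 0 0; 0 5 -90 0 0; 0 5 -130 0 0; 0 5 -130 0 0; 0 5 -130 0 0",
)

```text
time_s: 8.95
position: [0.4309, -0.2716, 0.2147]
tcp_rot: [[0.946, -0.325, -0.002], [-0.325, -0.946, 0.003], [-0.003, -0.002, -1.0]]
force: [-0.7, -0.0, 0.5]
opening: 0.004
grasp_force: 0.0
```

```bash
python3 - <<'E'
from h import *
a=imaging.capture("top");cv2.imwrite("pics/c5.png",cv2.resize(a[105:225,150:300,::-1],(750,600),interpolation=cv2.INTER_CUBIC))
b=imaging.capture("side");cv2.imwrite("pics/c6.png",cv2.resize(b[105:225,150:300,::-1],(750,600),interpolation=cv2.INTER_CUBIC))
for z in(.095,.109):
  for k in (40,45,50):
    q=np.radians(139.6+k);p=[.6025+.17*np.cos(q),.0415+.17*np.sin(q),z]
    print(z,k,[np.round((np.array(proj(n,p))-[150,105])*5) for n in("top","side")])
s=bot.read_state();print(s["time_s"],s["position"],s["force"])
E
```

```text
0.095 40 [array([462., 548.]), array([381., 378.])]
0.095 45 [array([486., 547.]), array([393., 387.])]
0.095 50 [array([510., 544.]), array([406., 396.])]
0.109 40 [array([462., 549.]), array([381., 364.])]
0.109 45 [array([486., 548.]), array([393., 373.])]
0.109 50 [array([510., 545.]), array([406., 381.])]
9.05 [ 0.43099005 -0.27001902  0.21494418] [-0.89574563  0.1004008  -0.43280215]
```

View pics/c5.png

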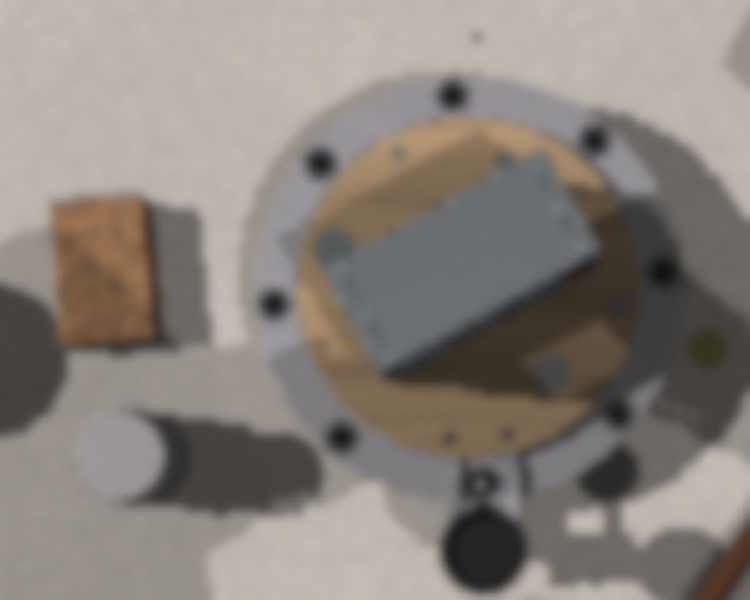

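View pics/c6.png

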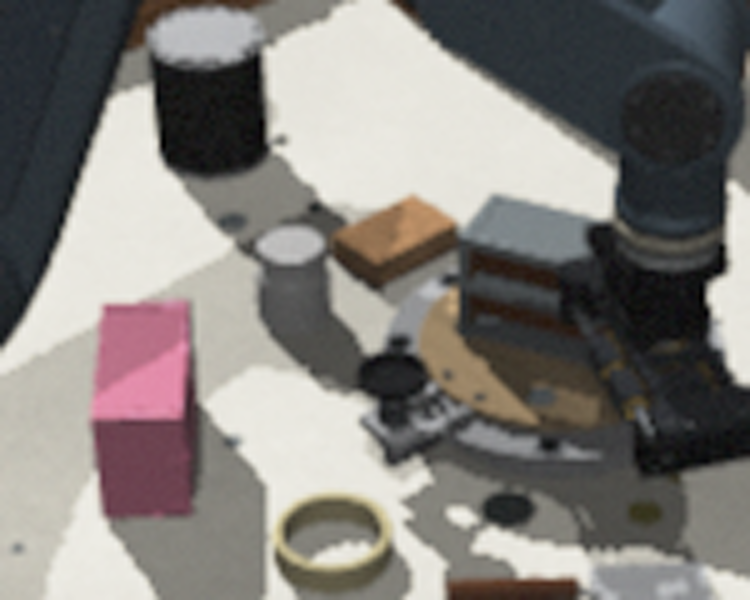

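The button is at (485,548) in the top view and its rim at (393,374) in the side view. Both match 45° with the plunger fully up, the shelf stands on the disc, and the hand is clear.

```bash
python3 -c "
from rig import bot
print(bot.hand_in())"
```

```text
the job is handed in; nothing more can be done
None
```

The turntable is at the next hole anticlockwise with the plunger fully up by both camera views, the shelf was not touched, the hand is clear, and the job was handed in at about 9 s; no verdict came back.

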